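# Drape the packing saddle over the matching guide bar

### The job

Lift the blue packing saddle out of the narrow carton, stand it upright on the black mat and let go of it, since the carton leaves room for fingers only at its slot ends and the stand only at its flat sides. Then take it again across its flat sides and drape it over the bar of the stand with the blue end plates, so that it hangs between the plates, resting fully down on the bar. Leave the yellow saddle standing in its place in the carton.

Things in the scene. Friction and masses are not known exactly. Their poses are not given: they have to be found in the camera images.
- blue_saddle: Blue rigid plastic packing saddle, an upside-down U on two legs: 62 mm along its slot (own x), 60 across (y), 110 tall (z up). Legs 13 thick; slot 34 wide, 85 deep, open below and at both x ends; solid top 25 thick. About 0.15 kg. Origin: centre of underside. Starts in the carton, slot along the carton's length; draped, its slot runs along the bar.
- blue_saddle_seat (a point): Centre of the slot's ceiling in the blue saddle, 85 mm above its origin; axes as the saddle's. It comes to rest on top of the bar.
- yellow_saddle: Yellow saddle of the same form and size, standing in the same carton 160 mm from the blue one (which end is which varies). Stays there.
- carton: Fixed narrow cardboard trough, 310 mm long (own x), open above and at both ends; floor 4 mm thick. Its long walls, 72 mm apart inside, 4 thick, 114 tall, reach the saddles' tops 6 mm from their flat sides: fingers fit only at the slot (x) ends. One flap lies flat past its -x end. Origin: centre of underside.
- mat: Fixed black rubber mat, 160 mm (own x) x 150 mm (own y), 3 mm thick. Origin: centre of the underside.
- blue_stand: Blue fixed stand: level round steel bar, 20 mm diameter, along own y, axis 120 mm above the bench, between two upright blue end plates: inner faces at y = +-43 mm, 12 thick, 46 wide (x), tops at 160 mm. Bar is 170 mm long. Grey base 110 x 160 x 12 mm. Origin: centre of underside. No room for fingers between saddle ends and plates.
- blue_stand_bar (a point): Top of the blue stand's bar, midway between its plates, 130 mm above the bench; axes as the stand's (y along the bar).
- yellow_stand: Yellow fixed stand: level round steel bar, 20 mm diameter, along own y, axis 120 mm above the bench, between two upright yellow end plates: inner faces at y = +-43 mm, 12 thick, 46 wide (x), tops at 160 mm. Bar is 170 mm long. Grey base 110 x 160 x 12 mm. Origin: centre of underside. Not used.
Things that resemble listed ones, but are neither listed nor needed, are in the scene too. Several things have the shape of the mat; the one meant has the colours described above.

How it is judged:
On the way:
1. the blue saddle stands upright on the mat, let go (horizontal distance between blue_saddle and mat below 0.07 m and height (world z) of blue_saddle below 0.01 m and angle between blue_saddle's own z axis and vertical below 0.1 rad and contact force between blue_saddle and the fingers below 0.1 N and linear speed of blue_saddle below 0.03 m/s), for 0.2 s.
At the end, for the whole second after the job is handed in: The blue saddle hangs released and at rest on the blue stand's bar: ceiling of its slot on the bar (within 6 mm in height, 10 mm across the bar, 16 mm along it), slot along the bar within 0.3 rad, upright within 0.25 rad; the yellow saddle still stands in the carton, within 30 mm of where it was (x of blue_saddle_seat in the frame of blue_stand_bar between -0.01 and 0.01 m and y of blue_saddle_seat in the frame of blue_stand_bar between -0.016 and 0.016 m and z of blue_saddle_seat in the frame of blue_stand_bar between -0.005 and 0.006 m and angle between the x axis of blue_saddle and the y axis of blue_stand, either way round below 0.3 rad and angle between blue_saddle's own z axis and vertical below 0.25 rad and linear speed of blue_saddle below 0.03 m/s and angular speed of blue_saddle below 0.3 rad/s and contact force between blue_saddle and the fingers below 0.1 N and distance of yellow_saddle from where it was at the start of the episode below 0.03 m and angle between yellow_saddle's own z axis and vertical below 0.15 rad); the robot touches nothing.
It fails at once if the yellow saddle is taken out of its place or knocked over (distance of yellow_saddle from where it was at the start of the episode above 0.04 m or angle between yellow_saddle's own z axis and vertical above 0.5 rad).
It also fails if it takes over 58 s, if anything falls off the work surface, if the arm or the gripper's body presses on something with over 40 N, if the wrist force passes 120 N, or if a joint passes its speed limit or range.

### The arm

A 6-joint arm with a two-finger parallel gripper is mounted at the origin on the work surface. World frame = base frame: x ahead of the robot, y to its left, z up, the work surface at z = 0. Lengths are in m, angles in rad, forces in N, time in s.
With the tool pointing down it reaches from about 0.325 to 0.9 m from the base axis. Payload 3.5 kg.
Tool frame: the origin (TCP) lies midway between the tips of the shut fingers; the grasp point (between the pads) lies 19 mm behind it; z points along the fingers, y is the line along which they close (so a half turn about z gives the same grasp; the last joint's range is limited). The gripper opens to 85 mm and grips with 20 to 120 N. Pads are 22 mm wide; open, the fingers measure 114 mm over their backs; the gripper's body (76 mm by 85 mm) begins 54 mm behind the grasp point. The pads swing forward as they close: fully open they stand 13 mm farther back than shut.
Start: joints at [1.142, 0.276, -0.026, 1.268, 0, 1.467], TCP at [0.2, 0.592, 0.231] pointing down, gripper open.
Joint ranges: [-3.12, 3.12], [-0.85, 1.88], [-1.08, 1.24], [-1.95, 2.15], [-1.57, 1.53], [-3.14, 3.14]. Speed limits (rad/s): [2.57, 2.57, 3.14, 3.14, 3.14, 3.14].

### API

Orientations are given as a unit quaternion [w, x, y, z].
In Python, from plant import r gives the robot as it stands.
- The arm moves only by the shell command python3 -m handwheel 'ROWS'. ROWS is JSON, a list of rows, each a list of 7 numbers: the shift along the world's x, y, z each as a share of 0.3 m, from -1 to 1, then the turn, a rotation vector about the world's x, y, z each as a share of 30 degrees, from -1 to 1, then the opening, from 0 (shut) to 1 (fully open). In form: [[dx, dy, dz, rx, ry, rz, grip], ...]. A call has exactly 10 rows; each row shifts and turns the commanded pose from where the row before left it; what a row does not reach is not made up. A row lasts 1/10 s, in which the tool goes at most 50 mm and 8.59 degrees, less where a joint would pass 70% of its speed; a pose out of reach is approached as far as the arm can. A call with a number of a shift or a turn outside -1 to 1 is refused whole. A call with a gripper value outside its range is refused whole. The fingers move at their own pace and stop on an object; the grip force is fixed at half the most. Time passes only in rows, so rows that do not move let the fingers close, or fill a call up. It gives the time, the measured TCP pose, the force, the opening and the grip force at its end, in the units of the state.
- r.state(): the state, without advancing time (a new reading comes with each control period).
- r.grab_frame(name): name is "scene" or "top" or "wrist"; returns the picture (420x560x3 uint8, blue, green, red); there is no depth.
- r.camera_model(name): a dict with "intrinsics" (3x3 intrinsics, pixels), "k1" (the pictures are not rectified: a ray, as slopes to the right and down, at radius r is drawn at 1 + k1 r^2 times it, then the intrinsics apply), "rvec" (rotation vector, rad) and "tvec" (3), from world to camera coordinates, as OpenCV has them; the wrist camera has in their place "hand_eye" (4x4, takes a point from camera to tool coordinates, whose origin is the TCP and whose axes are the flange's). Camera axes: x right, y down, z forward; pixel columns grow to the right and rows downward; lengths in m; the calibration is good to about 2 mm. A picture is of the moment at which its call begins: read the wrist's pose just before it. camera_model takes no time and is no camera call.
- r.close_job(): hands the job in; it is judged then, once.
The state is a dict: "time_s": time; "qpos": joint angles; "joint_velocities": joint speeds; "tau": joint torques, N m; "position": TCP position; "tool_rot": TCP orientation; "contact_force": force on the tool from outside, world axes, zero at the start; "ft_torque": the same for the moment, N m; "width": finger opening in m; "finger_force": force on a finger pad.
Only numpy, scipy, OpenCV 4.12 (cv2) and the standard library are available. Lean on these libraries where they do the work, as an engineer would, in place of code of your own. Each camera call takes 0.05 s, during which the arm holds its last target. There are 200 camera calls.

## Working session

There is one attempt and no reset: what is moved stays moved. The work goes in short steps, Python scripts to look and compute and a shell command to move; the robot and the scene stay as the last step left them, time stands still between calls to the robot, and variables do not carry over. Pictures are saved under pics/ and viewed, at most 10 in all, crops included, and the job is handed in when it is done.

```bash
mkdir -p pics
cat > h.py <<'E'
import numpy as np,cv2
from plant import r
def ray(name,uv):
    m=r.camera_model(name);K=np.array(m["intrinsics"],float)
    uv=np.array(uv,float).reshape(-1,1,2)
    d=np.array([m["k1"],0,0,0],float)
    n=cv2.undistortPoints(uv,K,d).reshape(-1,2)
    n=np.c_[n,np.ones(len(n))]
    if name=="wrist": raise SystemExit("no")
    R=cv2.Rodrigues(np.array(m["rvec"],float))[0];t=np.array(m["tvec"],float).ravel()
    return -R.T@t, n@R
def at(name,uv,z):
    o,d=ray(name,uv);z=np.array(z,float)
    return o+d*((z-o[2])/d[:,2])[:,None] if z.ndim else o+d*((z-o[2])/d[:,2])[:,None]
def proj(name,P):
    m=r.camera_model(name)
    return cv2.projectPoints(np.array(P,float).reshape(-1,1,3),np.array(m["rvec"],float),np.array(m["tvec"],float),np.array(m["intrinsics"],float),np.array([m["k1"],0,0,0],float))[0].reshape(-1,2)
E
python3 - <<'E'
from h import *
for n in("top","scene"):
    f=r.grab_frame(n);cv2.imwrite(f"pics/{n}0.png",f)
    cv2.imwrite(f"pics/{n}0b.png",cv2.resize(f,(800,600),interpolation=cv2.INTER_CUBIC))
    o,d=ray(n,[[280,210]]);print(n,o,d)
s=r.state();print(s["time_s"],s["position"],s["tool_rot"],s["width"])
E
```

```text
top [0.31159274 0.03131825 1.06211581] [[ 0.13454643 -0.00178498 -0.99095221]]
scene [0.85776845 0.44897994 0.91260441] [[-0.41761879 -0.43332472 -0.79864487]]
0.1 [0.19972633 0.59147175 0.23025341] [-2.79548300e-04  1.62162107e-01  9.86763599e-01 -9.86363747e-04] 0.08512165795893542
```

View pics/top0b.png

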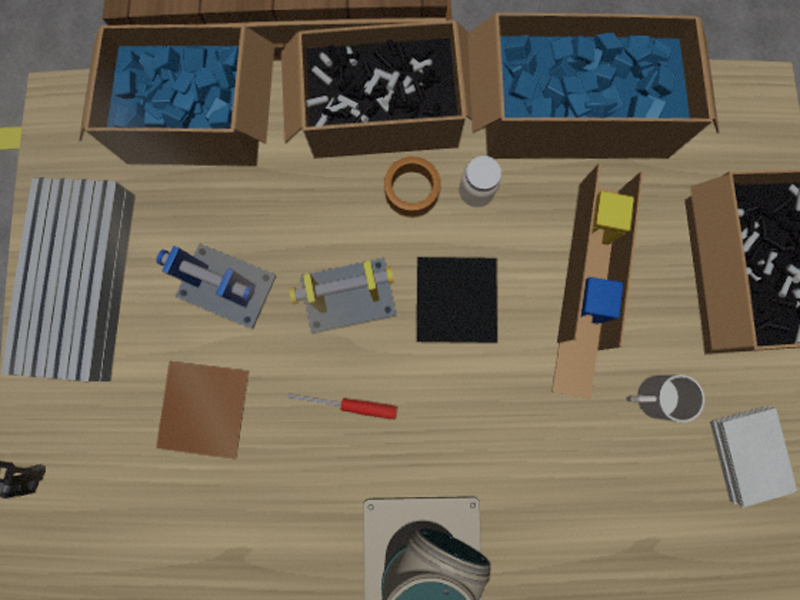

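View pics/scene0b.png

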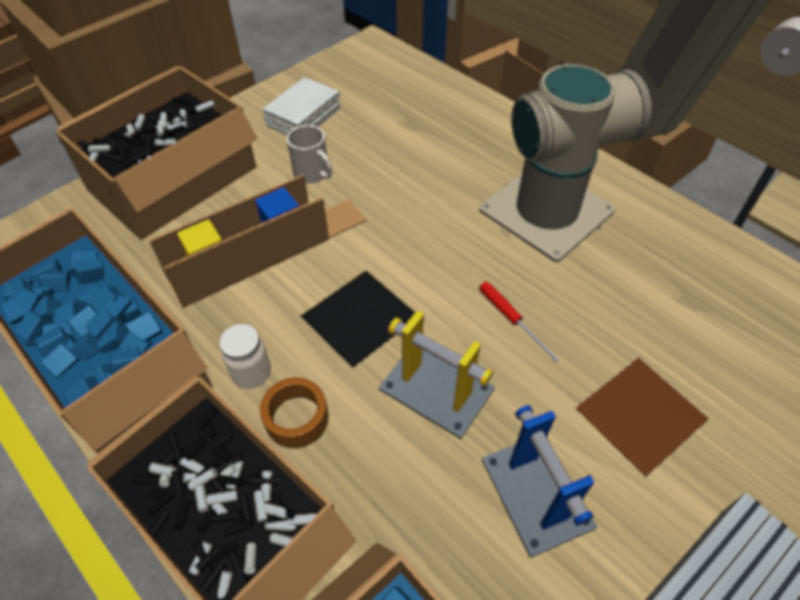

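The top view shows the blue saddle at about (602,300), the yellow at (614,212), the mat centred near (456,299) and the blue stand's bar from about (185,265) to (235,285). In the top view +x is up and +y is left. I'll enlarge these.

Run:
```python
from h import *
f=cv2.imread("pics/top0.png");g=cv2.imread("pics/scene0.png")
c=np.zeros((600,800,3),np.uint8)
A=cv2.resize(f[110:250,380:460],None,fx=4,fy=4,interpolation=cv2.INTER_CUBIC)
B=cv2.resize(f[160:235,105:200],None,fx=5,fy=5,interpolation=cv2.INTER_CUBIC)
c[:560,:320]=A;c[:375,325:800]=B
cv2.imwrite("pics/c1.png",cv2.convertScaleAbs(c,alpha=1.5))
c=np.zeros((600,800,3),np.uint8)
c[:300,:480]=cv2.resize(g[125:200,115:235],None,fx=4,fy=4,interpolation=cv2.INTER_CUBIC)
c[:480,484:800]=cv2.resize(g[275:395,336:415],None,fx=4,fy=4,interpolation=cv2.INTER_CUBIC)
cv2.imwrite("pics/c2.png",cv2.convertScaleAbs(c,alpha=1.5))
for nm,im in(("top",f),("scene",g)):
    h=cv2.cvtColor(im,cv2.COLOR_BGR2HSV)
    for col,lo,hi in(("b",(112,170,100),(125,255,255)),("y",(26,170,120),(34,255,255)),("k",(0,0,0),(180,255,25))):
        m=cv2.inRange(h,lo,hi)
        for q in cv2.findContours(m,0,1)[0]:
            if cv2.contourArea(q)>60:
                R=cv2.minAreaRect(q);print(nm,col,cv2.contourArea(q),np.round(cv2.boxPoints(R),1).tolist())
```

```text
top k 274.5 [[294.79998779296875, 374.8999938964844], [299.6000061035156, 366.3999938964844], [341.5, 390.29998779296875], [336.70001220703125, 398.79998779296875]]
top k 124.0 [[5.0, 333.0], [23.0, 333.0], [23.0, 347.0], [5.0, 347.0]]
top k 102.0 [[290.20001220703125, 234.3000030517578], [296.5, 217.6999969482422], [315.6000061035156, 224.8000030517578], [309.29998779296875, 241.5]]
top k 201.5 [[311.3999938964844, 186.10000610351562], [335.29998779296875, 173.5], [352.70001220703125, 206.3000030517578], [328.70001220703125, 218.89999389648438]]
top k 3139.0 [[514.0, 129.0], [555.4000244140625, 123.0999984741211], [571.7000122070312, 237.1999969482422], [530.2999877929688, 243.10000610351562]]
top k 67.5 [[225.0, 76.0], [246.0, 76.0], [246.0, 84.0], [225.0, 84.0]]
top k 67.0 [[294.5, 70.80000305175781], [307.8999938964844, 68.5], [309.79998779296875, 79.69999694824219], [296.29998779296875, 81.9000015258789]]
top k 1830.0 [[223.60000610351562, 29.299999237060547], [316.20001220703125, 26.799999237060547], [317.6000061035156, 81.19999694824219], [225.0, 83.69999694824219]]
scene y 31
[... 1171 characters left out ...]
0703125], [151.60000610351562, 342.6000061035156]]
scene k 3084.5 [[75.80000305175781, 335.79998779296875], [147.10000610351562, 277.5], [185.0, 323.79998779296875], [113.69999694824219, 382.20001220703125]]
scene k 696.5 [[62.5, 99.69999694824219], [110.5999984741211, 76.19999694824219], [122.4000015258789, 100.30000305175781], [74.30000305175781, 123.80000305175781]]
scene k 300.0 [[104.30000305175781, 79.0999984741211], [139.10000610351562, 59.20000076293945], [151.1999969482422, 80.30000305175781], [116.4000015258789, 100.19999694824219]]
scene k 89.5 [[239.0, 12.5], [242.3000030517578, 6.400000095367432], [258.3999938964844, 15.199999809265137], [255.10000610351562, 21.299999237060547]]
```

View pics/c1.png

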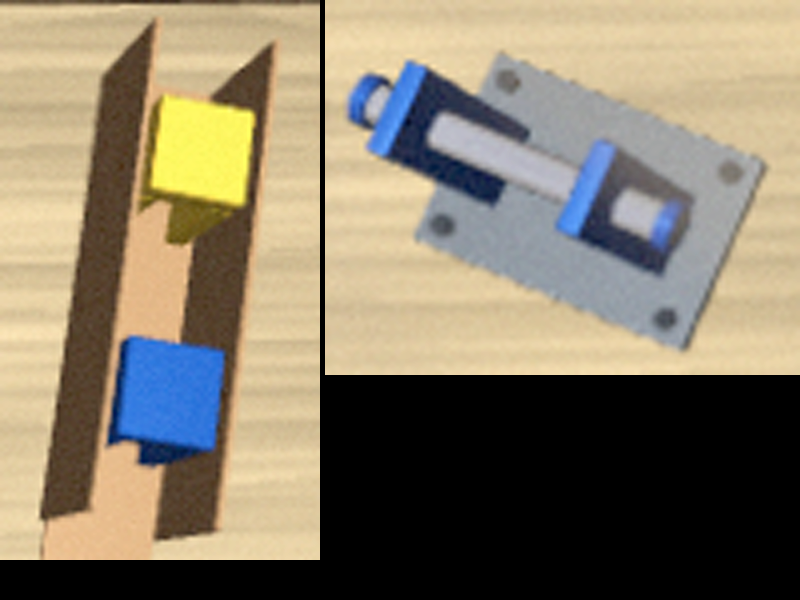

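View pics/c2.png

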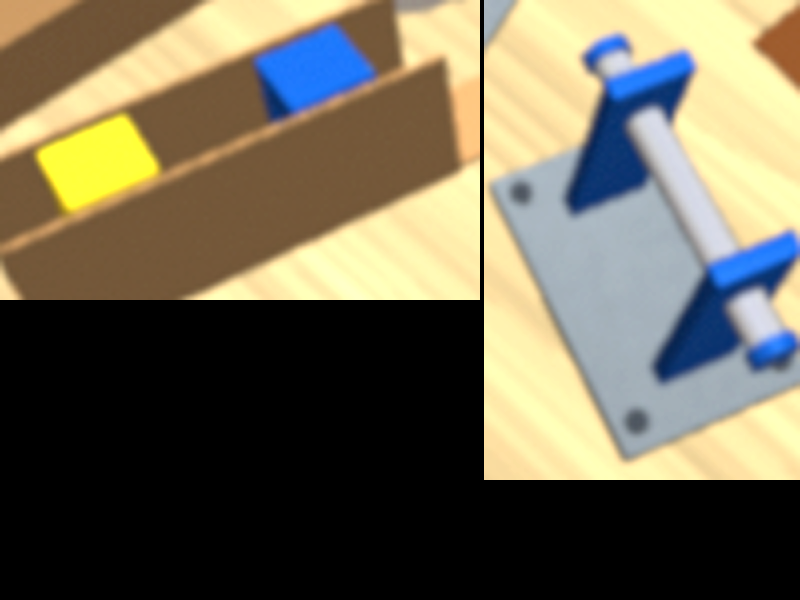

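The crops give the corners. In crop A the blue saddle's top face is (129,338), (224,351), (215,449), (119,436). In crop B the plate tops and base corners are clear. The scene crop gives the same features from another side.

Run:
```python
from h import *
from scipy.optimize import least_squares
def px(p,s,x0,y0,ox): p=np.array(p,float);return np.c_[(p[:,0]-ox+.5)/s-.5+x0,(p[:,1]+.5)/s-.5+y0]
A=lambda p:px(p,4,380,110,0)
B=lambda p:px(p,5,105,160,325)
S=lambda p:px(p,4,115,125,0)
T=lambda p:px(p,4,336,275,484)
def fit(nm,obs,x0):
    def f(x):
        c,s=np.cos(x[2]),np.sin(x[2]);o=[]
        for cam,uv,L in obs:
            L=np.array(L,float);P=np.c_[x[0]+c*L[:,0]-s*L[:,1],x[1]+s*L[:,0]+c*L[:,1],L[:,2]]
            o.append(proj(cam,P)-uv)
        return np.vstack(o).ravel()
    q=least_squares(f,x0,loss="soft_l1");print(nm,np.round(q.x,4),"res",np.round(f(q.x).reshape(-1,2),1).tolist())
sq=lambda a,b,z:[[a,b,z],[a,-b,z],[-a,-b,z],[-a,b,z]]
sd=sq(.031,.03,.114)
b1=A([(129,338),(224,351),(215,449),(119,436)]);b2=S([(298,108),(256,60),(338,26),(375,72)])
y1=A([(162,95),(254,111),(246,207),(152,190)]);y2=S([(69,211),(37,154),(125,114),(159,170)])
# scene order: from view, +x left, +y toward bottom
b2=S([(298,108),(256,60),(338,26),(375,72)])
for cams in ("t","ts"):
    for n,p1,p2 in(("blue",b1,b2),("yel",y1,y2)):
        fit(n+cams,[("top",p1,sd)]+([("scene",p2,sd)] if "s" in cams else []),[.45,-.2,-.1])
mat=np.array([(417,257),(496.5,257.5),(497,342),(417,342)])*.7
fit("mat",[("top",mat,sq(.08,.075,.003))],[.45,0,0])
# stand: y axis toward left (image), x up
pl=lambda s:[[.023,s*.049+.006,.16],[.023,s*.049-.006,.16],[-.023,s*.049-.006,.16],[-.023,s*.049+.006,.16]]
o=[("top",B([(407,62),(428,70),(390,158),(368,148)]),pl(1)),("top",B([(595,140),(614,147),(580,238),(557,229)]),pl(-1)),
("top",B([(500,52),(765,160),(686,350),(415,238)]),sq(.055,.08,.012))]
fit("st",o,[.45,.3,-.3])
# scene: near plate is +y ; +x toward lower-left
o2=[("scene",T([(715,287),(708,265)]),[pl(1)[0],pl(1)[1]]),("scene",T([(613,97),(606,80),(690,53),(693,72)]),[pl(-1)[i] for i in(0,1,2,3)])]
fit("st+s",o+o2,[.45,.3,-.3])
```

```text
bluet [ 0.4399 -0.3112 -0.1585] res [[-0.3, -0.6], [0.3, -0.3], [0.3, 0.6], [-0.3, 0.3]]
yelt [ 0.5897 -0.3418 -0.1776] res [[-0.2, -0.1], [0.4, -0.1], [0.1, -0.0], [-0.3, 0.2]]
bluets [ 0.44   -0.31   -0.1642] res [[-0.8, -0.7], [-0.1, -0.3], [-0.3, 0.6], [-0.9, 0.2], [-0.7, -0.0], [-0.8, -1.2], [-0.7, -2.1], [1.0, -0.9]]
yelts [ 0.5906 -0.3405 -0.1896] res [[-0.6, -0.6], [0.0, -0.3], [-0.6, -0.3], [-1.0, -0.3], [0.1, -1.0], [-0.7, -1.4], [-0.2, -1.3], [0.6, -1.2]]
mat [ 0.4553 -0.076  -0.0227] res [[-0.3, -0.4], [0.1, -0.3], [0.8, 0.5], [-0.5, 0.1]]
st [ 0.487   0.3537 -0.3973] res [[0.1, -0.5], [0.5, -0.2], [-0.2, 0.4], [-0.4, 0.5], [0.4, -0.7], [1.4, -0.2], [-0.1, 0.1], [-0.2, -0.0], [-0.6, -0.1], [0.4, 0.0], [-0.5, 0.5], [-0.7, 0.3]]
st+s [ 0.488   0.3552 -0.3972] res [[-0.5, -0.9], [-0.1, -0.7], [-0.8, -0.1], [-1.0, 0.0], [-0.2, -1.2], [0.7, -0.6], [-0.7, -0.3], [-0.8, -0.5], [-1.1, -0.5], [-0.1, -0.4], [-1.1, 0.1], [-1.2, -0.1], [1.0, -1.4], [-0.7, -1.9], [0.1, -0.7], [-1.2, -1.8], [-1.1, -3.3], [1.3, -2.8]]
```

```bash
python3 -m handwheel '[[0.083,-0.133,0.015,0,0,-0.27,1],[0.083,-0.133,0.015,0,0,-0.27,1],[0.083,-0.133,0.015,0,0,-0.27,1],[0.083,-0.133,0.015,0,0,-0.27,1],[0.083,-0.133,0.015,0,0,-0.27,1],[0.083,-0.133,0.015,0,0,-0.27,1],[0.083,-0.133,0.015,0,0,-0.27,1],[0.083,-0.133,0.015,0,0,-0.27,1],[0.083,-0.133,0.015,0,0,-0.27,1],[0.083,-0.133,0.015,0,0,-0.27,1]]'
python3 -m handwheel '[[0,-0.16,0,0,0,0,1],[0,-0.16,0,0,0,0,1],[0,-0.16,0,0,0,0,1],[0,-0.16,0,0,0,0,1],[0,-0.16,0,0,0,0,1],[0,-0.16,0,0,0,0,1],[0,-0.16,0,0,0,0,1],[0,-0.16,0,0,0,0,1],[0,-0.16,0,0,0,0,1],[0,-0.16,0,0,0,0,1]]'
cat >> h.py <<'E'
from scipy.spatial.transform import Rotation as Ro
def wgrab(fn):
    s=r.state();f=r.grab_frame("wrist");cv2.imwrite(fn,f)
    q=np.array(s["tool_rot"]);R=Ro.from_quat(q[[1,2,3,0]]).as_matrix()
    T=np.eye(4);T[:3,:3]=R;T[:3,3]=s["position"]
    C=T@np.array(r.camera_model("wrist")["hand_eye"]);np.save(fn+".npy",C)
    y=R[:,1];print("t",s["time_s"],"pos",np.round(s["position"],4),"yaw_y",round(np.arctan2(y[1],y[0]),4),"q",np.round(s["qpos"],3),"w",s["width"],"F",np.round(s["contact_force"],1),s["finger_force"],"tilt",np.round(R[:2,2],4))
    return f
def wmodel(fn):
    m=r.camera_model("wrist");C=np.linalg.inv(np.load(fn+".npy"))
    return cv2.Rodrigues(C[:3,:3])[0],C[:3,3],np.array(m["intrinsics"],float),np.array([m["k1"],0,0,0],float)
def wproj(fn,P):
    a,b,K,d=wmodel(fn);return cv2.projectPoints(np.array(P,float).reshape(-1,1,3),a,b,K,d)[0].reshape(-1,2)
def wat(fn,uv,z):
    a,b,K,d=wmodel(fn);C=np.load(fn+".npy")
    n=cv2.undistortPoints(np.array(uv,float).reshape(-1,1,2),K,d).reshape(-1,2)
    D=np.c_[n,np.ones(len(n))]@C[:3,:3].T;o=C[:3,3]
    return o+D*((z-o[2])/D[:,2])[:,None]
def fit(pj,uv,L,x0):
    from scipy.optimize import least_squares
    L=np.array(L,float);uv=np.array(uv,float)
    def f(x):
        c,s=np.cos(x[2]),np.sin(x[2])
        return (pj(np.c_[x[0]+c*L[:,0]-s*L[:,1],x[1]+s*L[:,0]+c*L[:,1],L[:,2]])-uv).ravel()
    q=least_squares(f,x0,loss="soft_l1");return q.x,np.round(f(q.x).reshape(-1,2),1).tolist()
E
python3 - <<'E'
from h import *
wgrab("pics/w1.png")
E
```

```text
time_s: 1.1
position: [0.4494, 0.1913, 0.2762]
tool_rot: [-0.0, 0.766, 0.643, -0.0]
contact_force: [1.5, -0.3, -0.4]
width: 0.085
finger_force: 0.0
time_s: 2.1
position: [0.4484, -0.2887, 0.2759]
tool_rot: [-0.0, 0.764, 0.645, 0.0]
contact_force: [0.6, -0.3, 0.6]
width: 0.0851
finger_force: 0.0
t 2.1 pos [ 0.4484 -0.2887  0.2759] yaw_y -0.1692 q [-0.693  0.093 -0.155  1.324  0.     1.047] w 0.08509648612011464 F [ 0.6 -0.3  0.6] 0.0 tilt [-0.0004  0.0006]
```

View pics/w1.png

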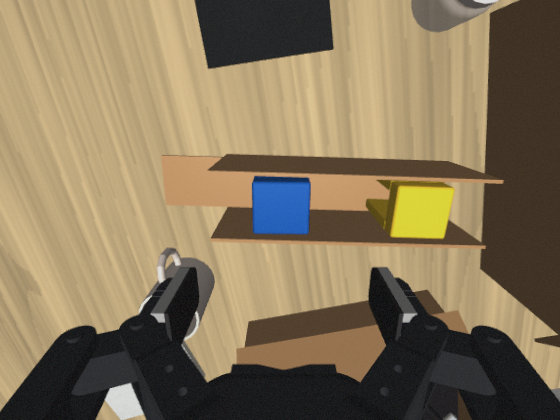

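The wrist view shows the blue top face at (254,180), (310,181), (309,234), (252,233) and the yellow one at (393,184), (452,187), (446,237), (390,235).

Run:
```python
from h import *
fn="pics/w1.png";f=cv2.imread(fn);h=cv2.cvtColor(f,cv2.COLOR_BGR2HSV)
for lo,hi in(((100,150,125),(130,255,255)),((22,150,150),(34,255,255))):
    m=cv2.inRange(h,lo,hi);q=max(cv2.findContours(m,0,1)[0],key=cv2.contourArea)
    print(np.round(cv2.boxPoints(cv2.minAreaRect(q)),1).tolist(),cv2.approxPolyDP(q,4,True).reshape(-1,2).tolist())
L=[[-.031,.03,.114],[.031,.03,.114],[.031,-.03,.114],[-.031,-.03,.114]]
for uv in([(254,180),(310,181),(309,234),(252,233)],[(393,184),(452,187),(446,237),(390,235)]):
    print(fit(lambda P:wproj(fn,P),uv,L,[.44,-.31,-.17]),np.round(wat(fn,uv,.114)[:,:2],4).tolist())
print("wall",np.round(wat(fn,[(500,181),(210,170),(484,245),(213,238)],.114)[:,:2],4).tolist())
```

```text
[[252.0, 182.0], [309.0, 182.0], [309.0, 233.0], [252.0, 233.0]] [[253, 182], [255, 233], [308, 231], [308, 182]]
[[389.8999938964844, 236.6999969482422], [392.1000061035156, 184.5], [454.1000061035156, 187.10000610351562], [451.8999938964844, 239.3000030517578]] [[399, 186], [390, 235], [442, 238], [454, 189]]
(array([ 0.4423989 , -0.30795652, -0.18988381]), [[-2.4, -0.2], [1.5, -0.1], [-0.2, 0.2], [0.3, 0.2]]) [[0.42, -0.2733], [0.4769, -0.2841], [0.4674, -0.3431], [0.406, -0.3313]]
(array([ 0.58922499, -0.33721962, -0.14807242]), [[1.2, 0.9], [1.0, -3.3], [-1.6, -0.7], [-1.1, 2.5]]) [[0.5618, -0.3018], [0.6233, -0.3155], [0.6172, -0.3727], [0.5555, -0.3595]]
wall [[0.6739, -0.3175], [0.3777, -0.2554], [0.6604, -0.3902], [0.3623, -0.3299]]
```

```bash
python3 -m handwheel '[[-0.008,-0.0226,-0.07,0,0,-0.0133,1],[-0.008,-0.0226,-0.09,0,0,-0.0133,1],[-0.008,-0.0226,-0.09,0,0,-0.0133,1],[0,0,-0.09,0,0,0,1],[0,0,-0.08,0,0,0,1],[0,0,-0.08,0,0,0,1],[0,0,-0.07,0,0,0,1],[0,0,-0.06,0,0,0,1],[0,0,-0.05,0,0,0,1],[0,0,0,0,0,0,1]]'
python3 -m handwheel '[[0,0,0,0,0,0,0],[0,0,0,0,0,0,0],[0,0,0,0,0,0,0],[0,0,0,0,0,0,0],[0,0,0,0,0,0,0],[0,0,0,0,0,0,0],[0,0,0,0,0,0,0],[0,0,0,0,0,0,0],[0,0,0,0,0,0,0],[0,0,0,0,0,0,0]]'
```

```text
time_s: 3.15
position: [0.4398, -0.3052, 0.0696]
tool_rot: [-0.003, 0.771, 0.637, -0.0]
contact_force: [-0.1, 0.5, 0.0]
width: 0.0853
finger_force: 0.0
time_s: 4.15
position: [0.4425, -0.3078, 0.0734]
tool_rot: [0.001, 0.771, 0.637, 0.0]
contact_force: [-1.4, -0.1, 6.0]
width: 0.0616
finger_force: 65.7
```

```bash
python3 -m handwheel '[[0,0,0.03,0,0,0,0],[0,0,0.06,0,0,0,0],[0,0,0.08,0,0,0,0],[0,0,0.08,0,0,0,0],[0,0,0.08,0,0,0,0],[0,0,0.08,0,0,0,0],[0,0,0.06,0,0,0,0],[0,0.04,0,0,0,0,0],[0,0.07,0,0,0,0,0],[0,0.08,0,0,0,0,0]]'
python3 -m handwheel '[[0.01,0.1,0,0,0,0,0],[0.01,0.1,0,0,0,0,0],[0.01,0.1,0,0,0,0,0],[0.01,0.1,0,0,0,0,0],[0,0.08,0,0,0,0,0],[0,0.06,0,0,0,0,0],[0,0.04,0,0,0,0,0],[0,0,0,0,0,0,0],[0,0,0,0,0,0,0],[0,0,0,0,0,0,0]]'
python3 - <<'E'
from h import *
f=wgrab("pics/w2.png");g=r.grab_frame("scene")
cv2.imwrite("pics/c3.png",np.hstack([cv2.resize(f,(400,300)),cv2.resize(g[60:360,100:500],(400,300))]))
E
```

```text
time_s: 5.15
position: [0.4408, -0.2487, 0.2119]
tool_rot: [-0.001, 0.771, 0.637, -0.0]
contact_force: [0.2, 0.7, -1.3]
width: 0.0614
finger_force: 65.4
time_s: 6.15
position: [0.4538, -0.0768, 0.2131]
tool_rot: [0.0, 0.771, 0.637, -0.0]
contact_force: [0.1, 1.0, -1.8]
width: 0.0615
finger_force: 65.4
t 6.15 pos [ 0.4538 -0.0768  0.2131] yaw_y -0.1904 q [-0.308 -0.006 -0.393  1.184 -0.     1.453] w 0.06149363149453949 F [ 0.1  1.  -1.8] 65.42983531951904 tilt [-0.0003 -0.0003]
```

View pics/c3.png

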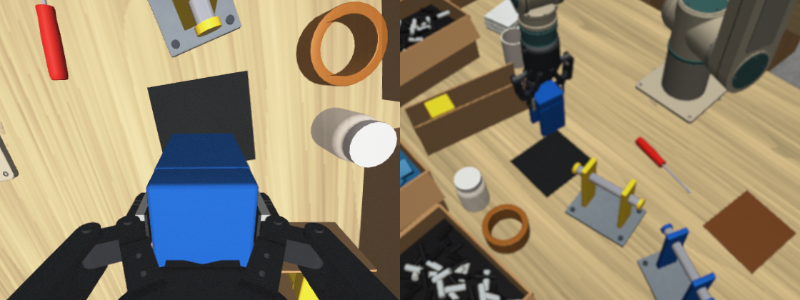

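The saddle is held upright above the mat. Lowering it.

```bash
python3 -m handwheel '[[0,0,-0.04,0,0,0,0],[0,0,-0.08,0,0,0,0],[0,0,-0.09,0,0,0,0],[0,0,-0.09,0,0,0,0],[0,0,-0.07,0,0,0,0],[0,0,-0.05,0,0,0,0],[0,0,-0.03,0,0,0,0],[0,0,-0.01,0,0,0,0],[0,0,-0.003,0,0,0,0],[0,0,0,0,0,0,0]]'
```

```text
time_s: 7.25
position: [0.4545, -0.0765, 0.075]
tool_rot: [0.001, 0.771, 0.637, 0.0]
contact_force: [-0.1, -0.7, -1.6]
width: 0.0613
finger_force: 65.4
```

```bash
python3 -m handwheel '[[0,0,-0.004,0,0,0,0],[0,0,-0.003,0,0,0,0],[0,0,0,0,0,0,0],[0,0,0,0,0,0,1],[0,0,0,0,0,0,1],[0,0,0,0,0,0,1],[0,0,0,0,0,0,1],[0,0,0,0,0,0,1],[0,0,0,0,0,0,1],[0,0,0,0,0,0,1]]'
```

```text
time_s: 8.25
position: [0.4539, -0.0762, 0.0723]
tool_rot: [0.0, 0.771, 0.637, -0.0]
contact_force: [-0.4, 0.9, -0.2]
width: 0.0856
finger_force: 0.0
```

```bash
python3 -m handwheel '[[0,0,0.04,0,0,0,1],[0,0,0.1,0,0,0,1],[0,0,0.12,0,0,0.2,1],[0,0,0.12,0,0,0.25,1],[0,0,0.05,0,0,0.25,1],[0,0,0,0,0,0.25,1],[0,0,0,0,0,0.25,1],[0,0,0,0,0,0.25,1],[0,0,0,0,0,0.25,1],[0,0,0,0,0,0.25,1]]'
python3 -m handwheel '[[0,0,0,0,0,0.25,1],[0,0,0,0,0,0.25,1],[0,0,0,0,0,0.25,1],[0,0,0,0,0,0.2,1],[0,0,0,0,0,0.1,1],[0,0,0,0,0,0,1],[0,0,0,0,0,0,1],[0,0,0,0,0,0,1],[0,0,0,0,0,0,1],[0,0,0,0,0,0,1]]'
python3 - <<'E'
from h import *
f=wgrab("pics/w3.png");g=r.grab_frame("scene")
cv2.imwrite("pics/g3.png",g)
E
```

```text
time_s: 9.25
position: [0.4539, -0.0762, 0.2023]
tool_rot: [0.0, 0.359, 0.933, 0.0]
contact_force: [-0.4, -0.7, -0.4]
width: 0.0856
finger_force: 0.0
time_s: 10.25
position: [0.4538, -0.0762, 0.2013]
tool_rot: [-0.0, 0.095, 0.995, 0.0]
contact_force: [0.2, -0.3, 0.1]
width: 0.0852
finger_force: 0.0
t 10.25 pos [ 0.4538 -0.0762  0.2013] yaw_y 1.3809 q [-0.307  0.002 -0.411  1.159  0.    -0.117] w 0.08521083399946709 F [ 0.2 -0.3  0.1] 0.0 tilt [-0.  0.]
```

View pics/w3.png

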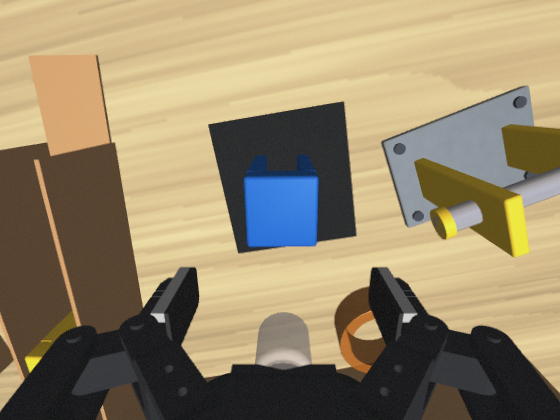

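The saddle stands upright on the mat, with its top face at (246,177), (317,176), (316,245), (247,245), centred between the fingers.

Run:
```python
from h import *
fn="pics/w3.png"
uv=[(246,177),(317,176),(316,245),(247,245)]
p=wat(fn,uv,.113);print(np.round(p[:,:2],4).tolist(),p.mean(0))
# order: image right,down
L=[[-.031,-.03,.113],[-.031,.03,.113],[.031,.03,.113],[.031,-.03,.113]]
print(fit(lambda P:wproj(fn,P),uv,L,[.454,-.076,-.19]))
```

```text
[[0.4184, -0.099], [0.4281, -0.0444], [0.4867, -0.0544], [0.4757, -0.1116]] [ 0.45220625 -0.07735549  0.113     ]
(array([ 0.45280863, -0.07777028, -0.18063138]), [[-3.8, -1.2], [2.1, -0.9], [1.0, 2.0], [-0.8, 2.6]])
```

```bash
python3 -m handwheel '[[-0.004,-0.004,-0.06,0,0,0,1],[0,0,-0.08,0,0,0,1],[0,0,-0.08,0,0,0,1],[0,0,-0.08,0,0,0,1],[0,0,-0.07,0,0,0,1],[0,0,-0.04,0,0,0,1],[0,0,-0.02,0,0,0,1],[0,0,0,0,0,0,1],[0,0,0,0,0,0,0],[0,0,0,0,0,0,0]]'
python3 -m handwheel '[[0,0,0,0,0,0,0],[0,0,0,0,0,0,0],[0,0,0,0,0,0,0],[0,0,0,0,0,0,0],[0,0,0,0,0,0,0],[0,0,0,0,0,0,0],[0,0,0,0,0,0,0],[0,0,0,0,0,0,0],[0,0,0,0,0,0,0],[0,0,0,0,0,0,0]]'
```

```text
time_s: 11.35
position: [0.4537, -0.0779, 0.0735]
tool_rot: [0.001, 0.095, 0.996, -0.0]
contact_force: [-6.6, -7.9, 35.1]
width: 0.0592
finger_force: 57.6
time_s: 12.35
position: [0.4541, -0.078, 0.0736]
tool_rot: [0.001, 0.095, 0.996, -0.0]
contact_force: [0.2, 0.4, 6.2]
width: 0.0593
finger_force: 65.2
```

```bash
python3 -m handwheel '[[0,0,0.04,0,0,0,0],[0,0,0.09,0,0,0,0],[0,0,0.1,0,0,0,0],[0,0,0.1,0,0,0,0],[0,0,0.1,0,0,0,0],[0,0,0.1,0,0,0,0],[0,0,0.07,0,0,0,0],[0,0.05,0,0,0,0.15,0],[0,0.1,0,0,0,0.25,0],[0,0.12,0,0,0,0.25,0]]'
python3 -m handwheel '[[0.014,0.13,0,0,0,0.22,0],[0.014,0.13,0,0,0,0.22,0],[0.014,0.13,0,0,0,0.22,0],[0.014,0.13,0,0,0,0.22,0],[0.014,0.13,0,0,0,0.22,0],[0.014,0.13,0,0,0,0.22,0],[0.014,0.13,0,0,0,0.22,0],[0.014,0.13,0,0,0,0.22,0],[0,0.09,0,0,0,0.15,0],[0,0.04,0,0,0,0.047,0]]'
python3 -m handwheel '[[0,0,0,0,0,0,0],[0,0,0,0,0,0,0],[0,0,0,0,0,0,0],[0,0,0,0,0,0,0],[0,0,0,0,0,0,0],[0,0,0,0,0,0,0],[0,0,0,0,0,0,0],[0,0,0,0,0,0,0],[0,0,0,0,0,0,0],[0,0,0,0,0,0,0]]'
python3 - <<'E'
from h import *
f=wgrab("pics/w4.png");g=r.grab_frame("scene");cv2.imwrite("pics/g4.png",g)
c=np.zeros((600,800,3),np.uint8);c[:420,:400]=f[:,80:480];c[:420,400:]=cv2.resize(g[220:420,280:470],(400,420))
cv2.imwrite("pics/c4.png",c)
E
```

```text
time_s: 13.35
position: [0.4521, 0.004, 0.2527]
tool_rot: [-0.0, -0.077, 0.997, 0.0]
contact_force: [0.1, -0.2, -1.1]
width: 0.0595
finger_force: 64.7
time_s: 14.35
position: [0.4853, 0.3566, 0.2519]
tool_rot: [-0.001, -0.556, 0.831, 0.0]
contact_force: [-0.5, -0.9, -1.5]
width: 0.0588
finger_force: 64.7
time_s: 15.35
position: [0.4863, 0.3546, 0.2523]
tool_rot: [0.0, -0.554, 0.832, -0.0]
contact_force: [-0.6, 0.0, -1.5]
width: 0.0597
finger_force: 64.7
t 15.35 pos [0.4863 0.3546 0.2523] yaw_y 2.7463 q [ 0.523  0.226 -0.048  1.298 -0.    -0.653] w 0.059739654569996865 F [-0.6  0.  -1.5] 64.7352047637105 tilt [0. 0.]
```

View pics/c4.png

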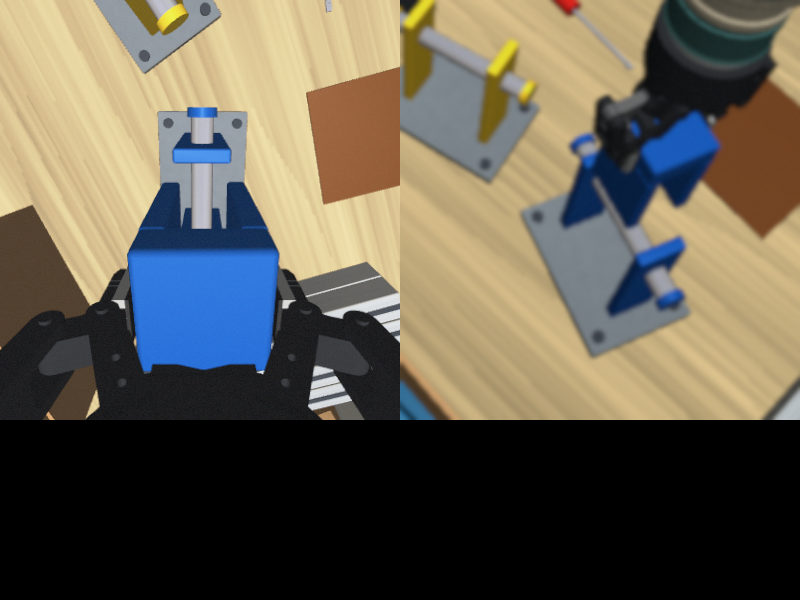

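In the wrist view the slot straddles the bar, which is at columns 192–212. The far plate's top is at rows 150–162, and the base corners are at (158,111) and (247,111). Now a numeric check.

Run:
```python
from h import *
fn="pics/w4.png"
pt=np.array([(173,149),(231,149),(231,162),(174,162)])+[80,0];bs=np.array([(158,111),(247,111)])+[80,0]
P=wat(fn,pt,.16);B=wat(fn,bs,.012);k=wat(fn,np.array([(192,200),(212,200),(192,170),(212,170)])+[80,0],.12)
for Q in(P,B,k):print(np.round(Q[:,:2],4).tolist())
# stand frame: far plate is -y side
L=[[-.023 if 0 else s*.023,-.055 if i<2 else -.043,.16] for i,s in enumerate((1,-1,-1,1))]+[[.055,-.08,.012],[-.055,-.08,.012]]
uv=np.r_[pt,bs].astype(float)
for sg in(1,-1):
    LL=np.array(L)*[sg,1,1];x,res=fit(lambda Z:wproj(fn,Z),uv,LL,[.487,.354,-.397]);print(sg,np.round(x,4),res)
# saddle top at height from TCP: z=.2523-.0706+.11
u=np.array([(128,252),(279,252)])+[80,0];z=.2523-.0706+.11;S=wat(fn,u,z);print("sad edge",np.round(S[:,:2],4).tolist())
t=r.state()["position"][:2]
a=-.397;ya=np.array([-np.sin(a),np.cos(a)]);xa=np.array([np.cos(a),np.sin(a)])
print("edge mid rel TCP (stand x,y)",(S.mean(0)[:2]-t)@xa,(S.mean(0)[:2]-t)@ya)
```

```text
[[0.4878, 0.2983], [0.4466, 0.3155], [0.4502, 0.3249], [0.4913, 0.3078]]
[[0.5073, 0.2625], [0.4078, 0.3041]]
[[0.497, 0.3527], [0.4794, 0.36], [0.4855, 0.326], [0.4684, 0.3332]]
1 [ 0.4879  0.3571 -0.3942] [[-0.7, -0.8], [1.0, -0.9], [0.6, 1.5], [-1.2, 1.6], [-0.7, -0.1], [1.1, -0.2]]
-1 [ 0.5242  0.342  -0.3957] [[8.2, -0.9], [-109.4, -0.8], [-108.1, 1.6], [7.5, 1.6], [57.8, -0.2], [-121.9, -0.0]]
sad edge [[0.5005, 0.3154], [0.4476, 0.3375]]
edge mid rel TCP (stand x,y) -0.00034000922575151867 -0.030679163931687917
```

```bash
python3 -m handwheel '[[0.005,0.005,-0.03,0,0,0,0],[0,0,-0.05,0,0,0,0],[0,0,-0.05,0,0,0,0],[0,0,-0.05,0,0,0,0],[0,0,-0.05,0,0,0,0],[0,0,-0.05,0,0,0,0],[0,0,-0.05,0,0,0,0],[0,0,-0.05,0,0,0,0],[0,0,-0.03,0,0,0,0],[0,0,0,0,0,0,0]]'
python3 -m handwheel '[[0,0,-0.02,0,0,0,0],[0,0,-0.01,0,0,0,0],[0,0,-0.008,0,0,0,0],[0,0,0,0,0,0,0],[0,0,0,0,0,0,0],[0,0,0,0,0,0,0],[0,0,0,0,0,0,0],[0,0,0,0,0,0,0],[0,0,0,0,0,0,0],[0,0,0,0,0,0,0]]'
```

```text
time_s: 16.45
position: [0.4866, 0.3554, 0.1273]
tool_rot: [-0.002, -0.554, 0.832, 0.0]
contact_force: [-0.3, -0.1, -2.1]
width: 0.0594
finger_force: 64.8
time_s: 17.45
position: [0.4878, 0.3561, 0.118]
tool_rot: [0.0, -0.554, 0.832, -0.0]
contact_force: [-0.2, -0.4, -0.7]
width: 0.059
finger_force: 64.8
```

```bash
python3 -m handwheel '[[0,0,-0.002,0,0,0,0],[0,0,-0.002,0,0,0,0],[0,0,-0.002,0,0,0,0],[0,0,-0.002,0,0,0,0],[0,0,0,0,0,0,0],[0,0,0,0,0,0,0],[0,0,0,0,0,0,0],[0,0,0,0,0,0,0],[0,0,0,0,0,0,0],[0,0,0,0,0,0,0]]'
```

```text
time_s: 18.45
position: [0.4877, 0.3561, 0.1156]
tool_rot: [0.0, -0.554, 0.832, -0.0]
contact_force: [-0.1, 0.4, 0.7]
width: 0.0591
finger_force: 65.2
```

The tool is at the expected height and the bar now carries the weight. Releasing, then retreating upward.

```bash
python3 -m handwheel '[[0,0,0,0,0,0,1],[0,0,0,0,0,0,1],[0,0,0,0,0,0,1],[0,0,0,0,0,0,1],[0,0,0,0,0,0,1],[0,0,0,0,0,0,1],[0,0,0,0,0,0,1],[0,0,0.01,0,0,0,1],[0,0,0.02,0,0,0,1],[0,0,0.03,0,0,0,1]]'
python3 -m handwheel '[[0,0,0.05,0,0,0,1],[0,0,0.07,0,0,0,1],[0,0,0.08,0,0,0,1],[0,0,0.08,0,0,0,1],[0,0,0.08,0,0,0,1],[0,0,0.06,0,0,0,1],[0,0,0.04,0,0,0,1],[0,0,0,0,0,0,1],[0,0,0,0,0,0,1],[0,0,0,0,0,0,1]]'
python3 - <<'E'
from h import *
f=wgrab("pics/w5.png");g=r.grab_frame("scene")
c=np.zeros((600,800,3),np.uint8);c[:420,:400]=f[:,80:480];c[:420,400:]=cv2.resize(g[220:420,280:470],(400,420))
cv2.imwrite("pics/c5.png",c)
E
```

```text
time_s: 19.45
position: [0.4875, 0.3559, 0.1337]
tool_rot: [-0.0, -0.554, 0.832, 0.0]
contact_force: [-0.3, -0.1, 0.2]
width: 0.0852
finger_force: 0.0
time_s: 20.45
position: [0.487, 0.3557, 0.2702]
tool_rot: [-0.001, -0.554, 0.832, 0.0]
contact_force: [0.5, -0.7, -0.9]
width: 0.0852
finger_force: 0.0
t 20.45 pos [0.487  0.3557 0.2702] yaw_y 2.7462 q [ 0.524  0.222 -0.014  1.337 -0.    -0.652] w 0.08520423829513947 F [ 0.5 -0.7 -0.9] 0.0 tilt [-0.002  -0.0012]
```

View pics/c5.png

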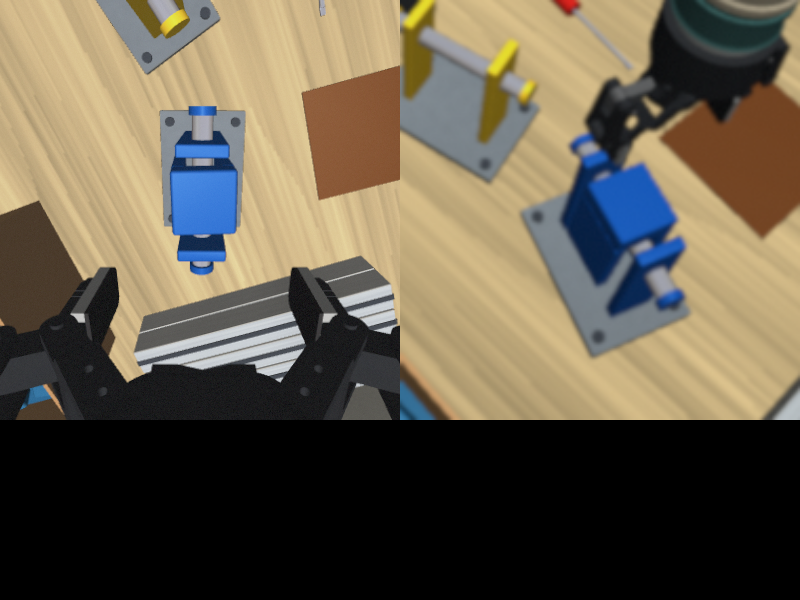

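The blue saddle hangs level between the blue plates. Its top, centred at column 204, lines up with the plates at about 202, and the gripper is clear.

```bash
python3 -c "
from plant import r
print(r.close_job())"
```

```text
the job is handed in; nothing more can be done
None
```

The job is handed in, with no verdict shown: the blue saddle was stood on the mat, let go, regrasped across its flat sides and now hangs released on the blue stand's bar between the plates, and I never touched the yellow saddle.

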